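# Sort two offcuts through the diverter chute

## Robot

A 7-joint arm with a two-finger parallel gripper is mounted at the origin on the work surface. World frame = base frame: x ahead of the robot, y to its left, z up, the work surface at z = 0. Lengths are in m, angles in rad, forces in N, time in s.
With the tool pointing down it reaches from about 0.4 to 0.85 m from the base axis. Payload 10.4 kg.
Tool frame: the origin (TCP) lies midway between the tips of the shut fingers; the grasp point (between the pads) lies 19 mm behind it; y points along the fingers, x is the direction in which the jaws open and shut, and the axes are right-handed (so a half turn about y gives the same grasp; the last joint's range is limited). The gripper opens to 87 mm and grips with 3 to 60 N. Pads are 19 mm wide; open, the fingers measure 117 mm over their backs; the gripper's body (75 mm by 190 mm) begins 51 mm behind the grasp point.
Start: joints at [-1.264, 0.332, -0.065, 1.46, 0.022, 1.35, -0.088], TCP at [0.202, 0.591, 0.223] pointing down, gripper open.
Joint ranges: [-2.6, 2.6], [-0.5, 2.12], [-1.47, 1.34], [0.16, 2.42], [-1.27, 4.41], [0.06, 2.06], [-2.6, 2.6]. Speed limits (rad/s): [2.22, 2.22, 2.79, 2.79, 3.14, 3.14, 3.14].

## Interface

Orientations are given as a unit quaternion [x, y, z, w].
In Python, from bench import * gives the robot as it stands.
- The arm moves only by the tool jog_arm, never from a script. Its argument "commands" is a list of rows, each an object with "translation": the shift along the world's x, y, z in mm, a list of three; "twist": the turn about the world's z in rad. A call has 1 to 20 rows; each row shifts and turns the commanded pose from where the row before left it; what a row does not reach is not made up. A row lasts 1/10 s, in which the tool goes at most 50 mm and 8.59 degrees, less where a joint would pass 70% of its speed; a pose out of reach is approached as far as the arm can. A call is refused whole if a number of a shift passes 50 or a number of a turn 0.15, either way. A call with a gripper value outside its range is refused whole. "grip" is the closure, from 0 (fully open) to 1 (shut), set as the call begins (left out, the last holds). The fingers move at their own pace and stop on an object; "grip_force" is the grip in N (left out, the last holds). Time passes only in rows, so rows that do not move let the fingers close. It gives the time, the measured TCP pose, the force and the opening at its end, in the units of the state.
- read_state(): the state, without advancing time (a new reading comes with each control period).
- camera(name): name is "side" or "top"; returns a dict with "img" (480x640x3 uint8, red, green, blue), "fx", "fy", "cx", "cy" (pixels), "cam_to_world" (4x4, takes a point from camera to world coordinates). Camera axes: x right, y down, z forward; pixel columns grow to the right and rows downward; lengths in m; the calibration is good to about 2 mm. A picture is of the moment at which its call begins. There is no depth.
- close_job(): hands the job in, once; it reports no verdict.
The state is a dict: "time": time; "joint_positions": joint angles; "joint_vel": joint speeds; "joint_torque": joint torques, N m; "ee_pos": TCP position; "eef_rot": TCP orientation; "ft_force": force on the tool from outside, world axes, zero at the start; "torque": the same for the moment, N m; "width": finger opening in m.
Only numpy, scipy, OpenCV 4.12 (cv2) and the standard library are available. Lean on these libraries where they do the work, as an engineer would, in place of code of your own. Each camera call takes 0.05 s, during which the arm holds its last target.

## Task

Sort the two offcuts through the diverter chute, one at a time: the yellow foam pipe-insulation offcut must end in the yellow tote and the aluminium channel offcut in the blue tote. Before each drop, swing the red-knobbed lever fully over to its stop so that the flap shuts off the wrong side (the flap leans with the lever, and parts run down the side the lever leans away from), then drop the offcut into the mouth at the top. Either offcut may go first; leave the tape roll, the can and the hammer alone.

Things in the scene. Friction and masses are not known exactly. Their poses are not given: they have to be found in the camera images.
- chute: Fixed chute: grey box open at the top, 162 (x) by 178 (y) by 275 mm high, far panel clear, lever on its own -x side. Origin: centre of its underside, on the bench. Inside, a 118 mm flap hinged on a ridge 165 mm up leans with the lever and shuts off the side it leans to; a dropped part slides off it, down a 45-degree ramp and out on the other side (own +y or -y) into the tote there.
- mouth (a point): Centre of the chute's open top, 275 mm above the bench. The opening is 154 mm along the chute's x and 170 mm along its y.
- diverter (a joint): Angle of lever and flap, rad: 0 upright, + leans to the chute's +y, - to its -y; stops at +0.55 and -0.55 (fully over). Axis along the chute's x, 165 mm above the bench. Stays where it is left (stiff hinge, about 2 N at the knob). Leaning to + sends parts out on the -y side; leaning to - on the +y side.
- lever_knob (a point): Centre of the red ball knob, 36 mm in diameter, on top of the lever, a steel rod 12 mm thick. It lies 135 mm from the hinge axis (300 mm above the bench upright, 280 mm fully over) and 115 mm from the chute's centre towards its -x (34 mm clear of the panel). Nothing stands beside or above it: straddle or pinch it from above and swing it in an arc about the hinge axis.
- tote_yellow: Yellow open tote, fixed, 180 x 180 mm, 75 mm high, 5 mm walls, standing on one side of the chute at 185 mm from its centre, on its +y or its -y side (it changes). Origin: centre of its underside.
- tote_blue: Blue open tote, the same size, on the other side of the chute. Origin: centre of its underside.
- foam_centre (a point): Centre of the mustard-yellow rigid foam pipe-insulation offcut: a tube 56 mm outside, 28 mm inside diameter, 70 mm long, standing on end on the bench (this point 35 mm up); z along the tube. About 50 g.
- channel_centre (a point): Centre of the aluminium channel offcut: an inverted U lying on the bench, 90 mm long along its x, 45 mm wide along its y, 40 mm high (this point 20 mm up), 3 mm walls, web on top. Grasp it across its width. About 140 g.
- foam: The foam offcut; origin at the centre of its lower end (35 mm below its centre).
- channel: The channel offcut; origin at the centre of its underside (20 mm below its centre).
- tape_roll: Bystander: silver roll of foil tape, 100 mm diameter, 50 mm high; origin under its centre.
- adhesive_can: Bystander: green can, 66 mm diameter, 85 mm high; origin under its centre.
- hammer: Bystander: hammer lying on the bench, handle along its -x, its head to +x; origin at the middle of its underside.
Mind the look-alikes: they are no part of the job. There is more than one size of the foam; the job needs the middle-sized.

How it is judged:
By the outcome, as a careful person would: the job done as asked, in the order asked, and still so for the second after the job is handed in, with the robot touching nothing.
It also fails if it takes over 72 s, if anything falls off the work surface, if the arm or the gripper's body presses on something with over 40 N, if the wrist force passes 120 N, or if a joint passes its speed limit or range.

## Working session

There is one attempt and no reset: what is moved stays moved. The work goes in short steps, Python scripts to look and compute and a tool call to move; the robot and the scene stay as the last step left them, time stands still between calls to the robot, and variables do not carry over. Pictures are saved under pics/ and viewed, and the job is handed in when it is done.

Besides the shell and the picture viewer there is one more tool, called after "Emit:" in YAML: its name, and indented under it one key for each argument. jog_arm: Moves the arm, as the interface text tells. Its arguments: {"type":"object","properties":{"commands":{"type":"array"},"grip":{"type":"number"},"grip_force":{"type":"number"}},"required":["commands"]}

```bash
ls; mkdir -p pics
cat > h.py <<'E'
from bench import *
import numpy as np, cv2
def snap(n,f):
    c=camera(n); cv2.imwrite('pics/'+f,c['img'][:,:,::-1]); np.savez('pics/'+f[:-4]+'.npz',**{k:c[k] for k in c}); return c
def load(f): return dict(np.load('pics/'+f+'.npz'))
def ray(c,u,v):
    T=np.array(c['cam_to_world']); d=T[:3,:3]@np.array([(u-c['cx'])/c['fx'],(v-c['cy'])/c['fy'],1]); return T[:3,3],d
def onz(c,u,v,z):
    o,d=ray(c,u,v); return o+d*(z-o[2])/d[2]
def tri(c1,p1,c2,p2):
    o1,d1=ray(c1,*p1);o2,d2=ray(c2,*p2)
    s=np.linalg.lstsq(np.c_[d1,-d2],o2-o1,rcond=None)[0]
    a=o1+d1*s[0];b=o2+d2*s[1]; return (a+b)/2,np.linalg.norm(a-b)
def proj(c,p):
    T=np.linalg.inv(np.array(c['cam_to_world'])); q=T[:3,:3]@np.array(p)+T[:3,3]
    return c['fx']*q[0]/q[2]+c['cx'],c['fy']*q[1]/q[2]+c['cy']
E
python3 - <<'E'
from h import *
for n in('top','side'):
    c=snap(n,n+'0.png'); print(n,c['fx'],c['cx'],c['cy'],np.round(c['cam_to_world'],3))
print(read_state())
E
```

```text
pics
top 586.807194551958 320.0710685969829 236.47461581901476 [[-0.004 -0.993  0.117  0.348]
 [-1.     0.004 -0.002  0.043]
 [ 0.002 -0.117 -0.993  1.803]
 [ 0.     0.     0.     1.   ]]
side 533.7621204486896 330.2867607522757 241.06603953997387 [[ 0.797 -0.406  0.446  0.018]
 [-0.603 -0.549  0.578 -0.632]
 [ 0.011 -0.73  -0.683  0.99 ]
 [ 0.     0.     0.     1.   ]]
{'time': 0.1, 'joint_positions': array([-1.26360578,  0.33277765, -0.06469235,  1.46083448,  0.02161887,
        1.34992016, -0.08850867]), 'joint_vel': array([ 0.0006984 , -0.00287388, -0.00205563, -0.00378229,  0.00121482,
        0.00056404, -0.00042213]), 'joint_torque': array([ 1.42610814e-03, -6.24541640e+01,  2.44032266e-02, -3.90720892e+01,
       -6.13883394e-02,  3.65154399e-02,  6.53627058e-05]), 'ee_pos': array([0.20230604, 0.59099026, 0.22186378]), 'eef_rot': array([ 0.5755683 ,  0.41080415, -0.41148623, -0.57501319]), 'ft_force': array([ 0.27825417, -0.10901513,  0.310216  ]), 'torque': array([ 0.01896942, -0.01778052, -0.04587641]), 'width': 0.08655672259974728}
```

View pics/top0.png

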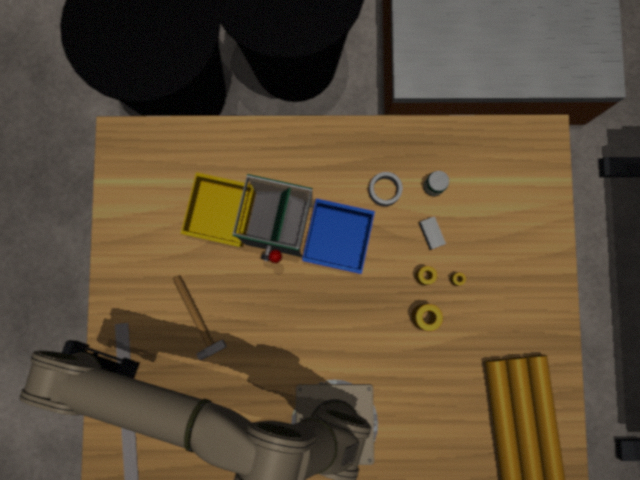

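View pics/side0.png

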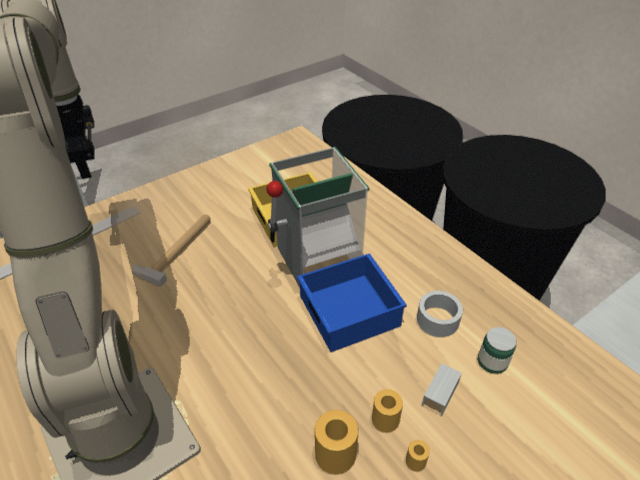

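The top view shows three foam rings: about (426,274), (458,279) and (428,317). The channel is at (432,233), the knob at (275,257), the yellow tote to the left of the chute and the blue tote to the right. Next I'll measure the pieces.

Run:
```python
from h import *
from scipy.spatial.transform import Rotation as R
t=load('top0');s=load('side0')
for n,c in(('top',t),('side',s)):
    hsv=cv2.cvtColor(c['img'],cv2.COLOR_RGB2HSV)
    red=(((hsv[...,0]<6)|(hsv[...,0]>174))&(hsv[...,1]>180)&(hsv[...,2]>80)).astype(np.uint8)
    mus=((hsv[...,0]>15)&(hsv[...,0]<30)&(hsv[...,1]>185)).astype(np.uint8)
    blu=((hsv[...,0]>105)&(hsv[...,0]<125)&(hsv[...,1]>150)).astype(np.uint8)
    gr=((hsv[...,1]<40)&(hsv[...,2]>110)).astype(np.uint8)
    for nm,m in(('red',red),('mus',mus),('blu',blu),('grey',gr)):
        for k in cv2.findContours(m,cv2.RETR_EXTERNAL,cv2.CHAIN_APPROX_NONE)[0]:
            if cv2.contourArea(k)>40:
                r=cv2.minAreaRect(k); 
                if n=='top' and not(90<r[0][0]<580 and 115<r[0][1]<350):continue
                print(n,nm,np.round(r[0],1),np.round(r[1],1),round(r[2],1),cv2.contourArea(k), np.round(onz(c,*r[0],0.04),3))
M=R.from_quat(read_state()['eef_rot']).as_matrix();print(M.round(3))
a=cv2.resize(t['img'][160:345,360:500],None,fx=4,fy=4,interpolation=cv2.INTER_CUBIC)[:,:,::-1]
cv2.imwrite('pics/cropA.png',a[:600] if 0 else cv2.resize(a,(450,590)))
b=cv2.resize(t['img'][160:290,170:390],None,fx=3.6,fy=3.6,interpolation=cv2.INTER_CUBIC)[:,:,::-1]
cv2.imwrite('pics/cropB.png',b)
d=cv2.resize(s['img'][360:480,300:500],None,fx=4,fy=4,interpolation=cv2.INTER_CUBIC)[:,:,::-1]
cv2.imwrite('pics/cropC.png',d)
```

```text
top red [274.8 256.6] [9.8 9.8] 63.4 71.5 [0.495 0.176 0.04 ]
top mus [426.5 315.7] [23.9 30.7] 86.2 497.0 [ 0.317 -0.277  0.04 ]
top mus [457.5 278.5] [11. 15.] 90.0 121.5 [ 0.427 -0.373  0.04 ]
top mus [426.  275.5] [17. 20.] 90.0 245.0 [ 0.437 -0.278  0.04 ]
top mus [245.9 208.7] [ 9.1 49.5] 13.5 372.0 [0.641 0.264 0.04 ]
top mus [217.8 209.2] [62.6 64. ] 12.8 3149.0 [0.64 0.35 0.04]
top blu [337.8 235.6] [59.1 62.5] 12.5 3545.0 [ 0.558 -0.014  0.04 ]
top grey [432.8 232.1] [29.  13.4] 68.2 349.5 [ 0.568 -0.302  0.04 ]
top grey [386.  187.5] [31. 30.] 90.0 718.5 [ 0.706 -0.163  0.04 ]
top grey [438.5 180. ] [18. 17.] 90.0 236.5 [ 0.728 -0.324  0.04 ]
side red [274.2 188.2] [13.4 15.6] 45.0 158.5 [0.644 0.449 0.04 ]
side blu [352.6 298.9] [82.6 94.4] 69.2 6529.5 [ 0.562 -0.016  0.04 ]
side grey [442.5 384.5] [23.3 37.4] 27.4 813.0 [ 0.565 -0.303  0.04 ]
side grey [495.4 361.6] [29.2 15.7] 8.7 263.0 [ 0.695 -0.331  0.04 ]
side grey [500.8 338.8] [29.  22.6] 45.0 498.5 [ 0.75  -0.299  0.04 ]
side grey [440.5 307.5] [33. 43.] 90.0 1097.0 [ 0.708 -0.158  0.04 ]
side grey [147.8 271.5] [30.4  7.5] 17.5 161.5 [0.215 0.35  0.04 ]
side grey [  5.3 270.6] [10.3 16.1] 63.4 115.5 [-0.062  0.559  0.04 ]
side grey [101.2 225.4] [ 8.9 23.3] 63.4 163.0 [0.184 0.585 0.04 ]
side grey [616.  292.8] [123.7 114.8] 31.3 9213.5 [ 1.077 -0.376  0.04 ]
side grey [329.  241.6] [43.2 59.1] 74.7 1850.0 [0.635 0.173 0.04 ]
side grey [125.6 214.2] [ 8.  22.4] 63.4 121.0 [0.253 0.591 0.04 ]
side grey [439.2 206.2] [10.5 43. ] 4.8 256.0 [0.972 0.105 0.04 ]
side grey [ 83.2 192.2] [27.6 12. ] 84.8 103.0 [0.193 0.757 0.04 ]
side grey [ 75.2 169.4] [15.   5.4] 69.4 60.5 [0.211 0.882 0.04 ]
side grey [343.7 169.3] [48.6 35.2] 74.7 115.0 [0.865 0.403 0.04 ]
side grey [347.5 110. ] [220. 583.] 90.0 78943.5 [1.097 0.677 0.04 ]
[[ 0.324 -0.    -0.946]
 [ 0.946 -0.001  0.324]
 [-0.001 -1.    -0.   ]]
```

View pics/cropA.png

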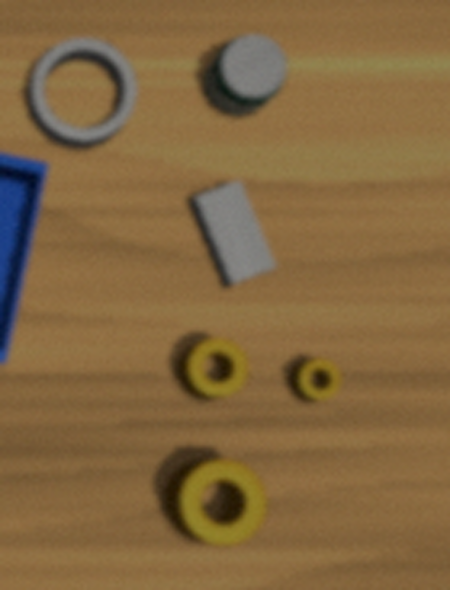

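View pics/cropB.png

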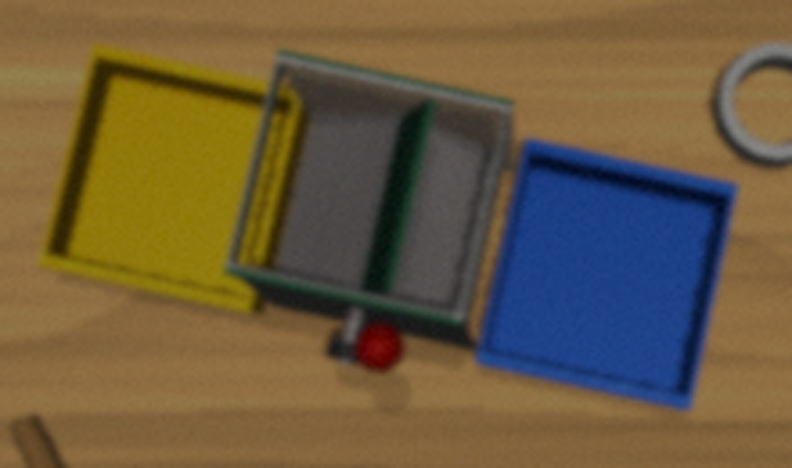

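View pics/cropC.png

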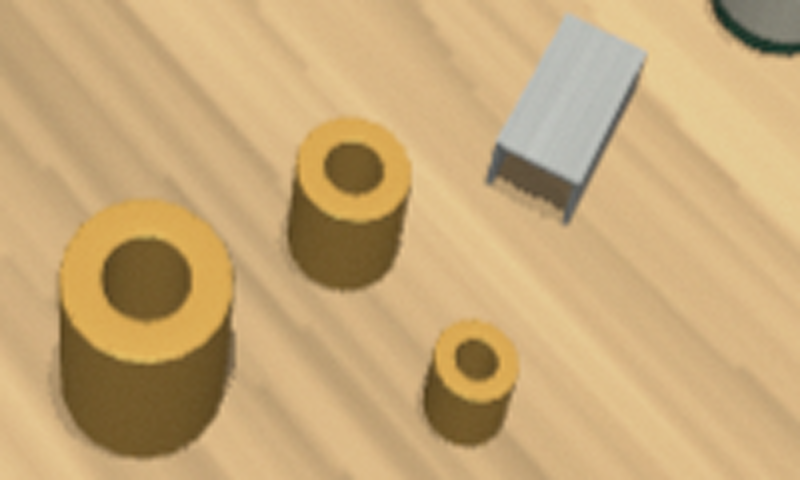

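The middle-sized foam is the one at top (427,275), side (389,402). It is about 20 px, or 57 mm across, against about 15 px and 30 px for the other two. The yellow tote is on the chute's +y side and the blue tote on its -y side. Next I'll work out the poses.

Run:
```python
from h import *
t=load('top0');s=load('side0')
def q(c): return [(x/3.6+170-.36,y/3.6+160-.36) for x,y in c]
for nm,c,z in(('blue',[(527,142),(737,185),(690,408),(478,360)],.075),('yel',[(97,45),(300,95),(255,312),(42,265)],.075),('chute',[(280,52),(512,100),(464,322),(230,268)],.275)):
    P=np.array([onz(t,*p,z)[:2] for p in q(c)]);print(nm,P.mean(0).round(4),[round(np.linalg.norm(P[i]-P[i-1]),3) for i in range(4)],
     'yaw',[round(np.degrees(np.arctan2(*(P[a]-P[b])[::-1])),1) for a,b in((0,3),(1,2))],[round(np.degrees(np.arctan2(*(P[a]-P[b])[::-1]))-90,1) for a,b in((0,1),(3,2))])
print('knob',tri(t,(274.8,256.6),s,(274.4,188.7)))
print('foam',tri(t,(427,275),s,(388.5,401.8)), onz(t,427,275,.07))
print('foamside',onz(s,388.5,401.8,.07))
# channel web corners, side crop
C=[(568,14),(646,54),(578,187),(498,146)]
P=np.array([onz(s,x/4+300-.4,y/4+360-.4,.04)[:2] for x,y in C]);print('chan side',P.mean(0),[round(np.linalg.norm(P[i]-P[i-1]),3) for i in range(4)])
for a,b in((0,3),(1,2)): print(np.degrees(np.arctan2(*(P[a]-P[b])[::-1])))
C=[(192,198),(241,182),(275,265),(228,285)]
P=np.array([onz(t,x/3.214+360-.4,y/3.19+160-.4,.04)[:2] for x,y in C]);print('chan top',P.mean(0),[round(np.linalg.norm(P[i]-P[i-1]),3) for i in range(4)])
for a,b in((0,3),(1,2)): print(np.degrees(np.arctan2(*(P[a]-P[b])[::-1])))
```

```text
blue [ 0.5543 -0.0155] [np.float64(0.186), np.float64(0.178), np.float64(0.189), np.float64(0.178)] yaw [np.float64(-12.7), np.float64(-12.6)] [np.float64(-11.9), np.float64(-13.0)]
yel [0.6343 0.3436] [np.float64(0.189), np.float64(0.175), np.float64(0.185), np.float64(0.18)] yaw [np.float64(-12.6), np.float64(-11.0)] [np.float64(-14.2), np.float64(-12.7)]
chute [0.5961 0.1639] [np.float64(0.164), np.float64(0.175), np.float64(0.168), np.float64(0.175)] yaw [np.float64(-12.2), np.float64(-12.1)] [np.float64(-12.1), np.float64(-13.2)]
knob (array([0.47416553, 0.15633799, 0.29582305]), np.float64(0.0009017228523444169))
foam (array([ 0.43744091, -0.27679826,  0.06818004]), np.float64(0.0020530277542462976)) [ 0.43651315 -0.27584655  0.07      ]
foamside [ 0.4375072  -0.27802921  0.07      ]
chan side [ 0.56618424 -0.30296403] [np.float64(0.091), np.float64(0.044), np.float64(0.089), np.float64(0.043)]
21.840897508941218
21.100170507403814
chan top [ 0.56671423 -0.30094568] [np.float64(0.089), np.float64(0.049), np.float64(0.085), np.float64(0.049)]
20.943580651560012
20.5684119298726
```

Emit:
jog_arm:
  commands:
    - {"translation": [0, 0, 45], "twist": 0}
    - {"translation": [0, 0, 45], "twist": 0.06}
    - {"translation": [10, -15, 45], "twist": 0.052}
    - {"translation": [24, -38, 0], "twist": 0}
    - {"translation": [24, -38, 0], "twist": 0}
    - {"translation": [24, -38, 0], "twist": 0}
    - {"translation": [24, -38, 0], "twist": 0}
    - {"translation": [24, -38, 0], "twist": 0}
    - {"translation": [24, -38, 0], "twist": 0}
    - {"translation": [24, -38, 0], "twist": 0}
    - {"translation": [24, -38, 0], "twist": 0}
    - {"translation": [24, -38, 0], "twist": 0}
    - {"translation": [24, -38, 0], "twist": 0}
    - {"translation": [22, -40, 0], "twist": 0}
    - {"translation": [0, 0, 0], "twist": 0}
    - {"translation": [0, 0, 0], "twist": 0}
  grip: 0.38

```text
time: 1.7
ee_pos: [0.4745, 0.1556, 0.3573]
eef_rot: [-0.552, -0.442, 0.442, 0.552]
ft_force: [-0.2, 0.7, 0.5]
width: 0.0538
```

Emit:
jog_arm:
  commands:
    - {"translation": [0, 0, -26], "twist": 0}
    - {"translation": [0, 0, -26], "twist": 0}
    - {"translation": [0, 0, -26], "twist": 0}
    - {"translation": [0, 0, 0], "twist": 0}
    - {"translation": [-2, -10, -1], "twist": 0}
    - {"translation": [-2, -10, -4], "twist": 0}
    - {"translation": [-2, -10, -6], "twist": 0}
    - {"translation": [-2, -10, -6], "twist": 0}
    - {"translation": [0, 0, 0], "twist": 0}

```text
time: 2.6
ee_pos: [0.4662, 0.1148, 0.2624]
eef_rot: [-0.552, -0.442, 0.442, 0.552]
ft_force: [0.2, 0.3, -0.6]
width: 0.0544
```

Run:
```python
from h import *
c=snap('side','s1.png');s=read_state();print(s['ee_pos'],s['ft_force'])
cv2.imwrite('pics/s1c.png',cv2.resize(c['img'][100:300,180:440],None,fx=3,fy=3)[:,:,::-1])
```

```text
[0.46627756 0.11549863 0.26261464] [ 0.31899572 -0.91930113  0.75108782]
```

View pics/s1c.png

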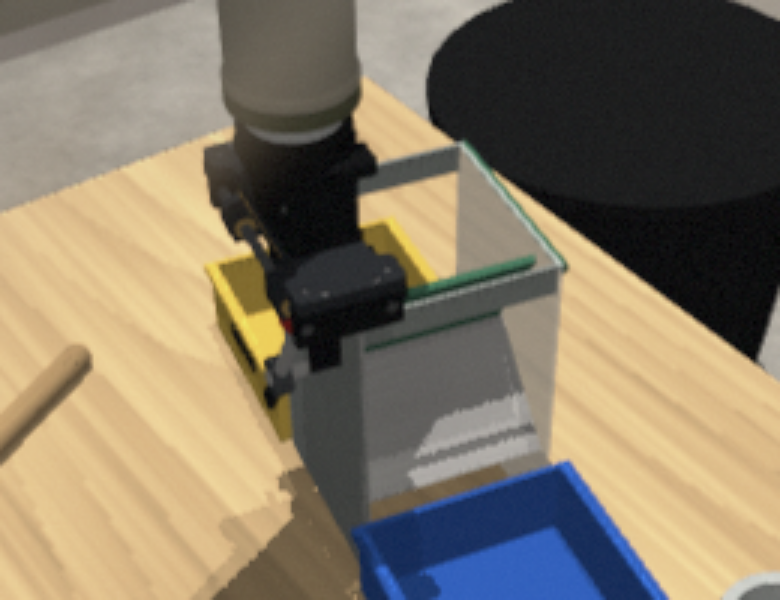

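The knob is between the fingers and the flap already leans almost onto the blue-side wall. I'll push gently on to the stop.

Emit:
jog_arm:
  commands:
    - {"translation": [-1, -4, -1], "twist": 0}
    - {"translation": [-1, -3, -1], "twist": 0}
    - {"translation": [0, 0, 0], "twist": 0}

```text
time: 2.95
ee_pos: [0.4657, 0.1136, 0.2619]
eef_rot: [-0.55, -0.446, 0.441, 0.551]
ft_force: [6.7, 15.5, 0.6]
width: 0.0541
```

At the stop: the measured pose lags the command by about 6 mm with 17 N on the fingers. Now back off, lift and go over the middle foam.

Emit:
jog_arm:
  commands:
    - {"translation": [1, 6, 0], "twist": 0}
    - {"translation": [0, 0, 32], "twist": 0}
    - {"translation": [0, 0, 32], "twist": 0}
    - {"translation": [0, 0, 32], "twist": 0}
    - {"translation": [-2, -30, 0], "twist": 0}
    - {"translation": [-3, -40, 0], "twist": 0}
    - {"translation": [-3, -40, 0], "twist": 0}
    - {"translation": [-3, -40, 0], "twist": 0}
    - {"translation": [-3, -40, 0], "twist": 0}
    - {"translation": [-3, -40, 0], "twist": 0}
    - {"translation": [-3, -40, 0], "twist": 0}
    - {"translation": [-3, -40, 0], "twist": 0}
    - {"translation": [-3, -40, -30], "twist": 0}
    - {"translation": [-2, -41, -40], "twist": 0}
    - {"translation": [0, 0, -45], "twist": 0}
    - {"translation": [0, 0, -45], "twist": 0}
    - {"translation": [0, 0, 0], "twist": 0}
    - {"translation": [0, 0, 0], "twist": 0}
  grip: 0

```text
time: 4.75
ee_pos: [0.4377, -0.2704, 0.2027]
eef_rot: [-0.551, -0.442, 0.443, 0.552]
ft_force: [-0.9, -0.1, 0.9]
width: 0.087
```

Run:
```python
from h import *
c=snap('side','s2.png');s=read_state();print(s['ee_pos'],s['eef_rot'],s['ft_force'],s['width'])
```

```text
[ 0.43849381 -0.2707568   0.20381402] [ 0.55186793  0.4429828  -0.44257487 -0.55075903] [ 0.2947999  -0.33632567  0.32096232] 0.08686997802557825
```

View pics/s2.png

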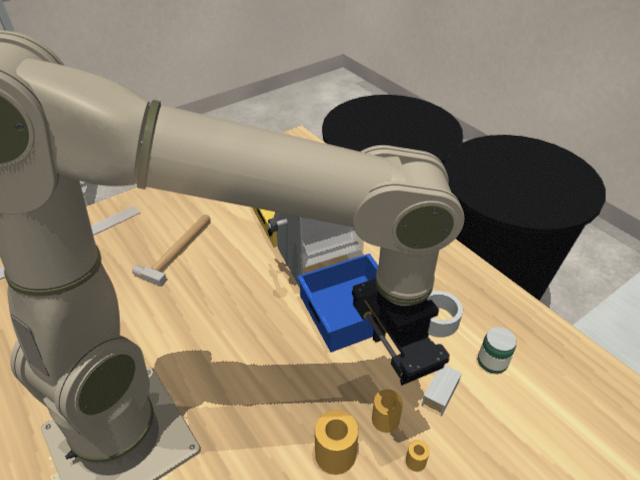

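The arm is above the foam and the other pieces are clear. Descending to grasp.

Emit:
jog_arm:
  commands:
    - {"translation": [-1, -6, -35], "twist": 0}
    - {"translation": [0, 0, -40], "twist": 0}
    - {"translation": [0, 0, -40], "twist": 0}
    - {"translation": [0, 0, -30], "twist": 0}
    - {"translation": [0, 0, -20], "twist": 0}
    - {"translation": [0, 0, -10], "twist": 0}
    - {"translation": [0, 0, 0], "twist": 0}

```text
time: 5.5
ee_pos: [0.4377, -0.2764, 0.0275]
eef_rot: [0.551, 0.443, -0.443, -0.551]
ft_force: [-1.3, 0.7, -0.0]
width: 0.087
```

Emit:
jog_arm:
  commands:
    - {"translation": [0, 0, 0], "twist": 0}
    - {"translation": [0, 0, 0], "twist": 0}
    - {"translation": [0, 0, 0], "twist": 0}
    - {"translation": [0, 0, 0], "twist": 0}
    - {"translation": [0, 0, 0], "twist": 0}
    - {"translation": [0, 0, 0], "twist": 0}
  grip: 1
  grip_force: 12

```text
time: 6.1
ee_pos: [0.4369, -0.2764, 0.027]
eef_rot: [0.551, 0.443, -0.443, -0.551]
ft_force: [-1.7, 2.4, 3.8]
width: 0.0566
```

The grip width is 56.6 mm, which matches the 56 mm foam. Lift and carry it to the mouth.

Emit:
jog_arm:
  commands:
    - {"translation": [0, 0, 25], "twist": 0}
    - {"translation": [0, 0, 45], "twist": 0}
    - {"translation": [0, 0, 45], "twist": 0}
    - {"translation": [0, 0, 45], "twist": 0}
    - {"translation": [0, 0, 45], "twist": 0}
    - {"translation": [0, 0, 45], "twist": 0}
    - {"translation": [10, 20, 45], "twist": 0}
    - {"translation": [14, 40, 40], "twist": 0}
    - {"translation": [14, 40, 0], "twist": 0}
    - {"translation": [14, 40, 0], "twist": 0}
    - {"translation": [14, 40, 0], "twist": 0}
    - {"translation": [14, 40, 0], "twist": 0}
    - {"translation": [14, 40, 0], "twist": 0}
    - {"translation": [14, 40, 0], "twist": 0}
    - {"translation": [14, 40, 0], "twist": 0}
    - {"translation": [14, 40, 0], "twist": 0}
    - {"translation": [14, 40, 0], "twist": 0}
    - {"translation": [14, 40, 0], "twist": 0}
    - {"translation": [12, 40, 0], "twist": 0}
    - {"translation": [0, 0, 0], "twist": 0}

```text
time: 8.1
ee_pos: [0.61, 0.2252, 0.353]
eef_rot: [-0.549, -0.444, 0.446, 0.55]
ft_force: [-0.3, -0.4, -1.0]
width: 0.0569
```

Run:
```python
from h import *
s=read_state();print(s['ee_pos'],s['width'])
c=snap('side','s3.png')
c=snap('top','t3.png')
cv2.imwrite('pics/t3c.png',cv2.resize(c['img'][130:330,150:400],None,fx=3,fy=3)[:,:,::-1])
```

```text
[0.60995591 0.22515403 0.35302603] 0.05685396992522284
```

View pics/s3.png

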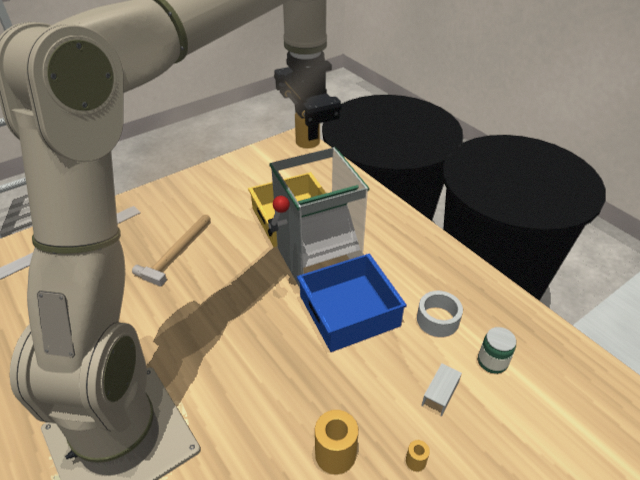

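I jogged one row too far. The foam is 41 mm past the drop point in y, which I'll correct. First I'll check the lever against its expected stop position.

Run:
```python
from h import *
c=load('s3')
hsv=cv2.cvtColor(c['img'],cv2.COLOR_RGB2HSV)
m=(((hsv[...,0]<6)|(hsv[...,0]>174))&(hsv[...,1]>180)&(hsv[...,2]>60)).astype(np.uint8)
print(cv2.minAreaRect(max(cv2.findContours(m,0,1)[0],key=cv2.contourArea)))
for a in(-.55,-.5,-.45): print(a,proj(c,np.array([.4815,.189,.165])+.135*np.array([.216*np.sin(a),.976*np.sin(a),np.cos(a)])))
```

```text
((280.5, 203.5), (15.0, 15.0), 90.0)
-0.55 (np.float64(280.82732740719985), np.float64(204.5695559793671))
-0.5 (np.float64(279.7546827054225), np.float64(201.70984108641642))
-0.45 (np.float64(278.6656960426543), np.float64(198.92443012887563))
```

Emit:
jog_arm:
  commands:
    - {"translation": [-6, -20, 0], "twist": 0}
    - {"translation": [-5, -21, 0], "twist": 0}
    - {"translation": [0, 0, 0], "twist": 0}
    - {"translation": [0, 0, -40], "twist": 0}
    - {"translation": [0, 0, -35], "twist": 0}
    - {"translation": [0, 0, 0], "twist": 0}

```text
time: 8.8
ee_pos: [0.5974, 0.1758, 0.2766]
eef_rot: [-0.551, -0.44, 0.445, 0.552]
ft_force: [-0.6, 1.0, 0.2]
width: 0.0563
```

The knob is at the predicted stop pixel to within 1 px, and the foam is over the mouth. Release.

Emit:
jog_arm:
  commands:
    - {"translation": [0, 0, 0], "twist": 0}
    - {"translation": [0, 0, 0], "twist": 0}
    - {"translation": [0, 0, 0], "twist": 0}
    - {"translation": [0, 0, 0], "twist": 0}
    - {"translation": [0, 0, 40], "twist": 0}
    - {"translation": [0, 0, 42], "twist": 0}
    - {"translation": [0, 0, 0], "twist": 0}
    - {"translation": [0, 0, 0], "twist": 0}
    - {"translation": [0, 0, 0], "twist": 0}
    - {"translation": [0, 0, 0], "twist": 0}
  grip: 0.1

```text
time: 9.8
ee_pos: [0.5992, 0.1769, 0.3618]
eef_rot: [-0.551, -0.442, 0.443, 0.552]
ft_force: [-0.2, 0.5, 0.5]
width: 0.0781
```

Run:
```python
from h import *
s=read_state();print(s['ee_pos'],s['width'])
a=snap('side','s4.png')['img'][100:300,200:440]
b=snap('top','t4.png')['img'][130:330,150:390]
cv2.imwrite('pics/c4.png',cv2.resize(np.hstack([a,b]),(800,333))[:,:,::-1])
```

```text
[0.59923616 0.17689638 0.36175368] 0.07805549040367876
```

View pics/c4.png

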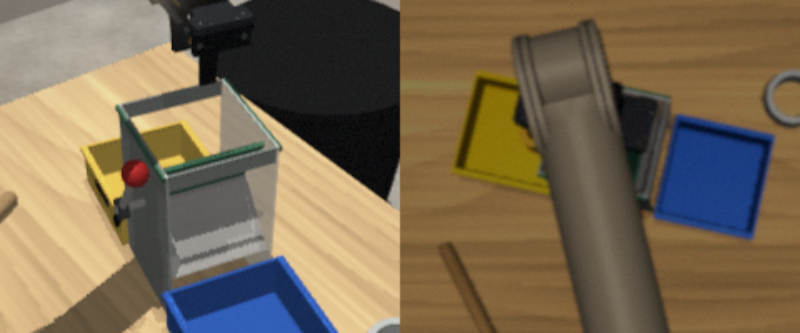

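The foam's edge is perhaps just visible beside the gripper at (527,143) in the crop, but the arm hides most of it. I'll move on to the lever and look again.

Emit:
jog_arm:
  commands:
    - {"translation": [-33, -14, 0], "twist": 0}
    - {"translation": [-33, -14, 0], "twist": 0}
    - {"translation": [-33, -15, 0], "twist": 0}
    - {"translation": [-34, -15, 0], "twist": 0}
    - {"translation": [0, 0, 0], "twist": 0}
    - {"translation": [0, 0, 0], "twist": 0}
  grip: 0.38

```text
time: 10.5
ee_pos: [0.4663, 0.1189, 0.3631]
eef_rot: [-0.551, -0.443, 0.442, 0.552]
ft_force: [-0.7, 0.6, 0.4]
width: 0.0545
```

Run:
```python
from h import *
s=read_state();print(s['ee_pos'],s['width'])
a=snap('side','s5.png')['img'][100:300,200:440]
b=snap('top','t5.png')['img'][130:330,150:390]
cv2.imwrite('pics/c5.png',cv2.resize(np.hstack([a,b]),(800,333))[:,:,::-1])
```

```text
[0.46626911 0.11889304 0.36314022] 0.05452874731279264
```

View pics/c5.png

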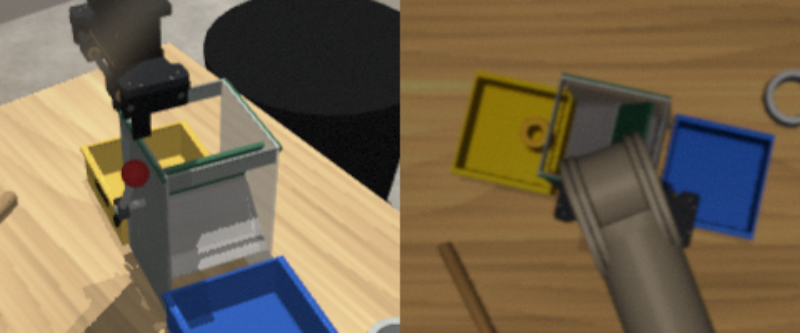

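The foam stands in the yellow tote, at (537,132) in the crop's top view. Now lower and swing the lever to the other stop.

Emit:
jog_arm:
  commands:
    - {"translation": [0, 0, -36], "twist": 0}
    - {"translation": [0, 0, -36], "twist": 0}
    - {"translation": [0, 0, -29], "twist": 0}
    - {"translation": [0, 0, 0], "twist": 0}
    - {"translation": [2, 9, 0], "twist": 0}
    - {"translation": [3, 14, 6], "twist": 0}
    - {"translation": [3, 14, 6], "twist": 0}
    - {"translation": [3, 14, 4], "twist": 0}
    - {"translation": [3, 14, 2], "twist": 0}
    - {"translation": [3, 14, 1], "twist": 0}
    - {"translation": [3, 14, -1], "twist": 0}
    - {"translation": [3, 14, -2], "twist": 0}
    - {"translation": [3, 14, -4], "twist": 0}
    - {"translation": [3, 12, -6], "twist": 0}
    - {"translation": [2, 9, -5], "twist": 0}
    - {"translation": [0, 0, 0], "twist": 0}

```text
time: 12.2
ee_pos: [0.4971, 0.2622, 0.2614]
eef_rot: [-0.551, -0.442, 0.444, 0.551]
ft_force: [0.2, 0.5, 0.5]
width: 0.0544
```

Emit:
jog_arm:
  commands:
    - {"translation": [1, 4, -1], "twist": 0}
    - {"translation": [1, 4, 0], "twist": 0}
    - {"translation": [0, 2, 0], "twist": 0}
    - {"translation": [0, 0, 0], "twist": 0}

```text
time: 12.6
ee_pos: [0.4999, 0.2699, 0.262]
eef_rot: [0.552, 0.442, -0.443, -0.551]
ft_force: [-0.3, -4.6, -0.4]
width: 0.054
```

Emit:
jog_arm:
  commands:
    - {"translation": [1, 3, 0], "twist": 0}
    - {"translation": [0, 1, 0], "twist": 0}
    - {"translation": [0, 0, 0], "twist": 0}

```text
time: 12.9
ee_pos: [0.5002, 0.2703, 0.2617]
eef_rot: [0.553, 0.439, -0.444, -0.551]
ft_force: [-7.3, -16.5, 5.5]
width: 0.0542
```

The left stop is reached, with 18 N and no further travel. Now back off, lift and go to the channel, turning +0.59 rad on the way.

Emit:
jog_arm:
  commands:
    - {"translation": [-1, -6, 0], "twist": 0}
    - {"translation": [0, 0, 32], "twist": 0}
    - {"translation": [0, 0, 32], "twist": 0}
    - {"translation": [0, 0, 32], "twist": 0}
    - {"translation": [6, -32, 0], "twist": 0.049}
    - {"translation": [5, -38, 0], "twist": 0.049}
    - {"translation": [5, -38, 0], "twist": 0.049}
    - {"translation": [5, -38, 0], "twist": 0.049}
    - {"translation": [5, -38, 0], "twist": 0.049}
    - {"translation": [5, -38, 0], "twist": 0.049}
    - {"translation": [5, -38, 0], "twist": 0.049}
    - {"translation": [5, -38, 0], "twist": 0.049}
    - {"translation": [5, -38, 0], "twist": 0.049}
    - {"translation": [5, -38, 0], "twist": 0.049}
    - {"translation": [5, -38, 0], "twist": 0.049}
    - {"translation": [5, -38, 0], "twist": 0.049}
    - {"translation": [3, -38, 0], "twist": 0}
    - {"translation": [2, -38, 0], "twist": 0}
    - {"translation": [0, -38, 0], "twist": 0}
    - {"translation": [0, 0, 0], "twist": 0}
  grip: 0

```text
time: 14.9
ee_pos: [0.5636, -0.3009, 0.3576]
eef_rot: [-0.402, -0.581, 0.583, 0.401]
ft_force: [-1.0, -0.8, 0.3]
width: 0.087
```

Run:
```python
from h import *
from scipy.spatial.transform import Rotation as R
s=read_state();print(s['ee_pos'],s['width'],s['joint_positions'].round(2)); x=R.from_quat(s['eef_rot']).as_matrix()[:,0];print(np.degrees(np.arctan2(x[1],x[0])))
c=snap('side','s6.png')
hsv=cv2.cvtColor(c['img'],cv2.COLOR_RGB2HSV)
m=(((hsv[...,0]<6)|(hsv[...,0]>174))&(hsv[...,1]>180)&(hsv[...,2]>60)).astype(np.uint8)
for k in cv2.findContours(m,0,1)[0]: print(cv2.minAreaRect(k))
for a in(.55,.5,.45): print(a,proj(c,np.array([.4815,.189,.165])+.135*np.array([.216*np.sin(a),.976*np.sin(a),np.cos(a)])))
snap('top','t6.png')
```

```text
[ 0.56360464 -0.30090403  0.35756442] 0.08699229224464117 [-0.13  0.41  0.8   1.21 -0.29  1.64  2.55]
110.78927870150103
((259.6029357910156, 168.33822631835938), (11.490405082702637, 12.004901885986328), 59.03623962402344)
((256.5, 162.5), (1.4142135381698608, 0.0), 135.0)
0.55 (np.float64(258.764626132928), np.float64(168.63602029688928))
0.5 (np.float64(259.49063300058907), np.float64(168.7846107232074))
0.45 (np.float64(260.2582287884381), np.float64(169.08143760930227))
```

View pics/s6.png

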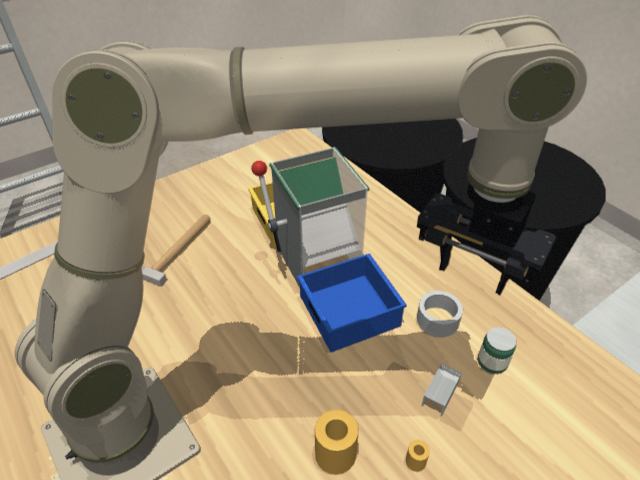

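View pics/t6.png

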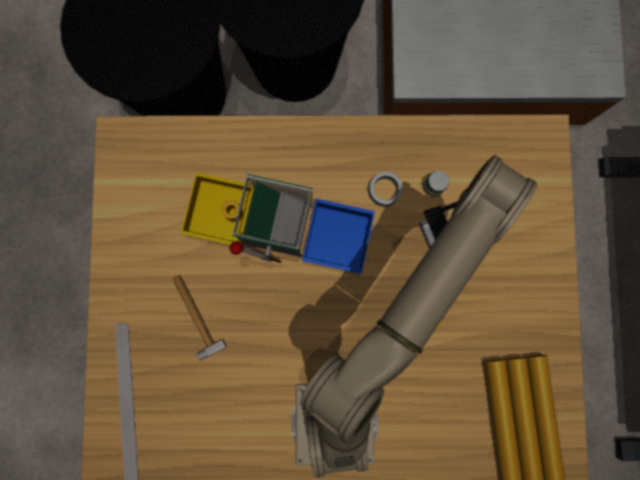

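The knob is at the +0.55 pixel and the flap covers the yellow side, so the lever is right. Joint 7 is at 2.55, close to its 2.6 limit. I'll make a half turn to the equivalent grasp, testing the direction first.

Emit:
jog_arm:
  commands:
    - {"translation": [0, 0, 0], "twist": -0.14}
    - {"translation": [0, 0, 0], "twist": -0.14}
    - {"translation": [0, 0, 0], "twist": 0}

```text
time: 15.3
ee_pos: [0.5665, -0.2933, 0.358]
eef_rot: [0.477, 0.523, -0.522, -0.477]
ft_force: [0.2, 0.1, 0.3]
width: 0.087
```

Run:
```python
from h import *
s=read_state();print(s['ee_pos'],s['eef_rot'],s['joint_positions'].round(2))
```

```text
[ 0.56648503 -0.29329071  0.35798684] [ 0.47685398  0.52252813 -0.52172645 -0.47683975] [-0.17  0.41  0.85  1.22 -0.31  1.64  2.28]
```

Emit:
jog_arm:
  commands:
    - {"translation": [0, 0, 0], "twist": -0.143}
    - {"translation": [0, 0, 0], "twist": -0.143}
    - {"translation": [0, 0, 0], "twist": -0.143}
    - {"translation": [0, 0, 0], "twist": -0.143}
    - {"translation": [0, 0, 0], "twist": -0.143}
    - {"translation": [0, 0, 0], "twist": -0.143}
    - {"translation": [0, 0, 0], "twist": -0.143}
    - {"translation": [0, 0, 0], "twist": -0.143}
    - {"translation": [0, 0, 0], "twist": -0.143}
    - {"translation": [0, 0, 0], "twist": -0.143}
    - {"translation": [0, 0, 0], "twist": -0.143}
    - {"translation": [0, 0, 0], "twist": -0.143}
    - {"translation": [0, 0, 0], "twist": -0.143}
    - {"translation": [0, 0, 0], "twist": -0.143}
    - {"translation": [0, 0, 0], "twist": -0.143}
    - {"translation": [0, 0, 0], "twist": -0.143}
    - {"translation": [0, 0, 0], "twist": -0.143}
    - {"translation": [0, 0, 0], "twist": -0.143}
    - {"translation": [0, 0, 0], "twist": -0.143}
    - {"translation": [0, 0, 0], "twist": -0.143}

```text
time: 17.3
ee_pos: [0.5663, -0.2939, 0.3578]
eef_rot: [-0.584, 0.399, -0.399, 0.584]
ft_force: [-0.4, -0.4, -0.3]
width: 0.0873
```

```bash
cat > st.py <<'E'
from h import *
from scipy.spatial.transform import Rotation as R
s=read_state();print(s['time'],s['ee_pos'],s['width'],s['joint_positions'].round(2)); x=R.from_quat(s['eef_rot']).as_matrix()[:,0];print(np.degrees(np.arctan2(x[1],x[0])))
E
python3 st.py
```

```text
17.3 [ 0.56629167 -0.29386003  0.35777825] 0.08732162091727423 [-0.36  0.6   1.3   1.23 -0.58  1.71 -0.39]
-68.64660191368992
```

Emit:
jog_arm:
  commands:
    - {"translation": [0, -8, -30], "twist": 0}
    - {"translation": [0, 0, -40], "twist": 0}
    - {"translation": [0, 0, 0], "twist": 0}

```text
time: 17.6
ee_pos: [0.5651, -0.3003, 0.2834]
eef_rot: [-0.585, 0.4, -0.395, 0.585]
ft_force: [-0.4, 0.7, -0.7]
width: 0.0867
```

```bash
python3 st.py
```

```text
17.6 [ 0.56514565 -0.30031392  0.28340222] 0.086715380198623 [-0.37  0.63  1.28  1.36 -0.6   1.58 -0.35]
-68.38246779773702
```

j3 is falling slightly, away from its limit, so I'll continue.

Emit:
jog_arm:
  commands:
    - {"translation": [1, -2, -40], "twist": 0}
    - {"translation": [0, 0, -40], "twist": 0}
    - {"translation": [0, 0, -40], "twist": 0}
    - {"translation": [0, 0, -30], "twist": 0}
    - {"translation": [0, 0, 0], "twist": 0}
    - {"translation": [0, 0, 0], "twist": 0}

```text
time: 18.2
ee_pos: [0.5677, -0.305, 0.1399]
eef_rot: [-0.584, 0.398, -0.399, 0.584]
ft_force: [-0.8, 0.3, 1.3]
width: 0.087
```

```bash
python3 st.py
python3 - <<'E'
from h import *
c=snap('side','s7.png')
cv2.imwrite('pics/c7.png',cv2.resize(c['img'][260:460,340:560],None,fx=3,fy=3)[:,:,::-1])
E
```

```text
18.2 [ 0.56765057 -0.30499546  0.13992072] 0.08697753155645337 [-0.36  0.73  1.19  1.56 -0.69  1.33 -0.29]
-68.55055257614737
```

View pics/c7.png

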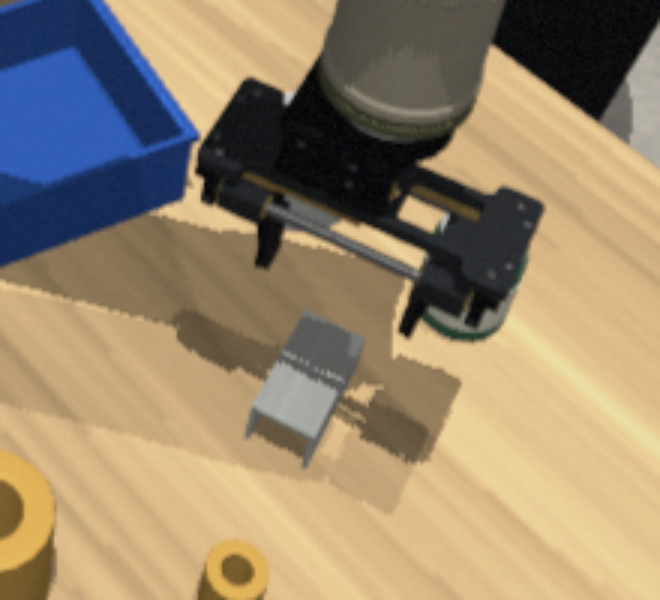

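The fingers straddle the channel symmetrically along the right axis. Finish the descent and grip.

Emit:
jog_arm:
  commands:
    - {"translation": [-1, 3, -40], "twist": 0}
    - {"translation": [0, 0, -40], "twist": 0}
    - {"translation": [0, 0, -30], "twist": 0}
    - {"translation": [0, 0, -14], "twist": 0}
    - {"translation": [0, 0, -7], "twist": 0}
    - {"translation": [0, 0, 0], "twist": 0}

```text
time: 18.85
ee_pos: [0.5664, -0.3026, 0.008]
eef_rot: [-0.584, 0.398, -0.399, 0.584]
ft_force: [0.1, 0.0, 0.5]
width: 0.0867
```

Emit:
jog_arm:
  commands:
    - {"translation": [0, 0, 0], "twist": 0}
    - {"translation": [0, 0, 0], "twist": 0}
    - {"translation": [0, 0, 0], "twist": 0}
    - {"translation": [0, 0, 0], "twist": 0}
    - {"translation": [0, 0, 0], "twist": 0}
    - {"translation": [0, 0, 0], "twist": 0}
    - {"translation": [0, 0, 0], "twist": 0}
  grip: 1
  grip_force: 25

```text
time: 19.55
ee_pos: [0.5656, -0.3022, 0.0069]
eef_rot: [0.584, -0.399, 0.399, -0.584]
ft_force: [0.5, -0.5, 0.2]
width: 0.0449
```

Emit:
jog_arm:
  commands:
    - {"translation": [0, 0, 20], "twist": 0}
    - {"translation": [0, 0, 40], "twist": 0}
    - {"translation": [0, 0, 40], "twist": 0}
    - {"translation": [0, 0, 40], "twist": 0}
    - {"translation": [0, 0, 40], "twist": 0}
    - {"translation": [0, 0, 0], "twist": 0}

```text
time: 20.15
ee_pos: [0.5667, -0.3043, 0.1936]
eef_rot: [-0.583, 0.396, -0.402, 0.584]
ft_force: [0.0, -0.8, -2.2]
width: 0.0448
```

```bash
python3 st.py
```

```text
20.15 [ 0.56674378 -0.30432138  0.19364577] 0.04484465858547536 [-0.38  0.68  1.24  1.5  -0.65  1.41 -0.32]
-68.74920559274405
```

The channel is held at 44.8 mm width and lifted. Carry it in stages, watching j3.

Emit:
jog_arm:
  commands:
    - {"translation": [2, 30, 20], "twist": 0}
    - {"translation": [2, 30, 20], "twist": 0}
    - {"translation": [2, 30, 20], "twist": 0}
    - {"translation": [2, 30, 20], "twist": 0}
    - {"translation": [2, 30, 20], "twist": 0}
    - {"translation": [2, 30, 20], "twist": 0}
    - {"translation": [2, 30, 20], "twist": 0}
    - {"translation": [2, 30, 20], "twist": 0}
    - {"translation": [0, 0, 0], "twist": 0}

```text
time: 21.05
ee_pos: [0.5829, -0.0577, 0.3492]
eef_rot: [-0.584, 0.397, -0.398, 0.586]
ft_force: [0.5, 0.6, -2.0]
width: 0.0448
```

```bash
python3 st.py
```

```text
21.05 [ 0.58290383 -0.05774251  0.34922096] 0.04476063024965866 [-0.9   0.42  1.3   1.4  -0.41  1.62 -0.84]
-68.34167505216077
```

Emit:
jog_arm:
  commands:
    - {"translation": [1, 30, 6], "twist": -0.08}
    - {"translation": [2, 30, 5], "twist": -0.08}
    - {"translation": [2, 30, 0], "twist": -0.08}
    - {"translation": [1, 30, 0], "twist": -0.08}
    - {"translation": [1, 30, 0], "twist": -0.08}
    - {"translation": [1, 30, 0], "twist": -0.08}
    - {"translation": [1, 30, 0], "twist": -0.06}
    - {"translation": [0, 0, 0], "twist": -0.05}
    - {"translation": [0, 0, 0], "twist": 0}

```text
time: 21.95
ee_pos: [0.5904, 0.1478, 0.3577]
eef_rot: [0.443, -0.551, 0.552, -0.442]
ft_force: [0.1, 0.1, -0.7]
width: 0.0447
```

```bash
python3 st.py; python3 -c "
from h import *
snap('side','s8.png')"
```

```text
21.95 [0.59036442 0.14782031 0.35767242] 0.04471711085235809 [-1.17  0.51  1.31  1.31 -0.49  1.67 -1.74]
-102.5305636545775
```

View pics/s8.png

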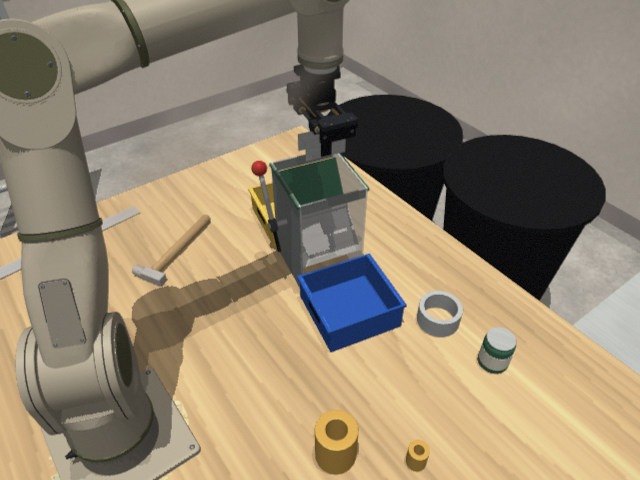

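The channel is over the mouth, with its long side along the chute's x and the lever still at the yellow side. Lower it and release with a partial opening.

Emit:
jog_arm:
  commands:
    - {"translation": [1, 3, -30], "twist": 0}
    - {"translation": [0, 0, -35], "twist": 0}
    - {"translation": [0, 0, -25], "twist": 0}
    - {"translation": [0, 0, 0], "twist": 0}

```text
time: 22.4
ee_pos: [0.59, 0.1497, 0.2652]
eef_rot: [-0.444, 0.552, -0.551, 0.441]
ft_force: [-0.4, 0.2, -1.1]
width: 0.0448
```

Emit:
jog_arm:
  commands:
    - {"translation": [0, 0, 0], "twist": 0}
    - {"translation": [0, 0, 0], "twist": 0}
    - {"translation": [0, 0, 0], "twist": 0}
    - {"translation": [0, 0, 0], "twist": 0}
    - {"translation": [0, 0, 40], "twist": 0}
    - {"translation": [0, 0, 45], "twist": 0}
    - {"translation": [0, 0, 10], "twist": 0}
    - {"translation": [-20, -20, 0], "twist": 0}
    - {"translation": [-35, -35, 0], "twist": 0}
    - {"translation": [-35, -35, 0], "twist": 0}
    - {"translation": [-35, -35, 0], "twist": 0}
    - {"translation": [0, 0, 0], "twist": 0}
    - {"translation": [0, 0, 0], "twist": 0}
  grip: 0.25

```text
time: 23.7
ee_pos: [0.4982, 0.0652, 0.3702]
eef_rot: [-0.442, 0.557, -0.549, 0.439]
ft_force: [0.4, 0.5, -0.2]
width: 0.0653
```

```bash
python3 st.py
python3 - <<'E'
from h import *
snap('side','s9.png')
b=snap('top','t9.png')['img'][130:330,150:390]
cv2.imwrite('pics/c9.png',cv2.resize(b,None,fx=3,fy=3)[:,:,::-1])
E
```

```text
23.7 [0.49819052 0.06520283 0.37018915] 0.0652653015005199 [-1.47 -0.05  1.24  1.55  0.04  1.61 -2.02]
-102.8593806397622
```

View pics/s9.png

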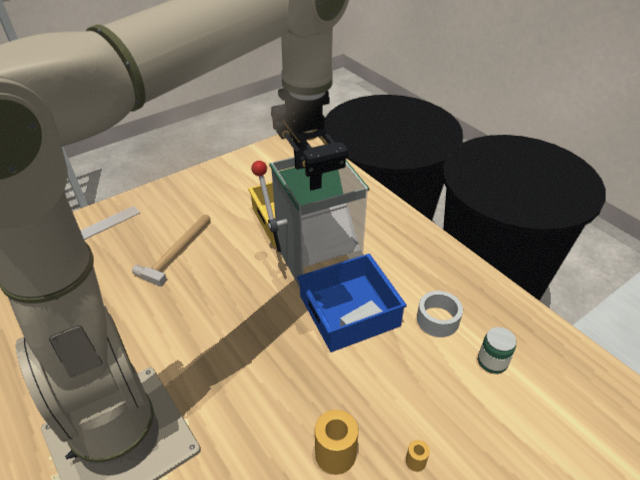

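View pics/c9.png

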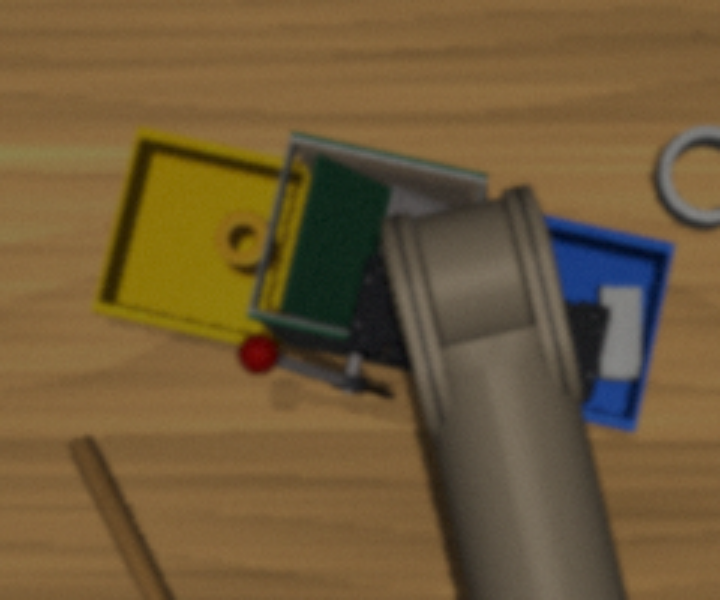

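Both offcuts are at rest in their totes: the foam in yellow, the channel in blue. The gripper is empty and clear of everything.

```bash
python3 -c "
from h import *
s=read_state();print(s['ft_force'],abs(s['joint_vel']).max());print(close_job())"
```

```text
[ 0.36369123  0.16507831 -0.08643314] 0.03614836383558277
the job is handed in; nothing more can be done
None
```

I sorted both offcuts and handed the job in at about 23.8 s. The final pictures show the middle-sized foam in the yellow tote and the aluminium channel in the blue tote.

- **Foam:** I pushed the lever to its stop on the blue side (about 17 N, no further travel) and dropped the foam. It came to rest standing on end in the yellow tote.
- **Channel:** I swung the lever to the opposite stop (about 18 N) and dropped the channel. It slid into the blue tote.
- **Last checks:** The knob was where the full stop should put it, to about 1 px in the side view before each drop. I did not touch the tape roll, can, hammer or the two look-alike foams. At hand-in the gripper was empty and clear, with no force on the wrist.
- **What went wrong:** I jogged the foam about 40 mm past the drop point and corrected it before releasing. Before the channel grasp, joint 7 read 2.55 against its 2.6 limit, so I made a half turn to the equivalent grasp. After that, joint 3 ran up to 1.31 against its 1.34 limit. No reading I took was out of range.

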